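# Slide the rivet case home between fresh rails

## Robot

A 7-joint arm with a two-finger parallel gripper is mounted at the origin on a cart in front of the work surface, level with it; the furniture and walls round the work are solid. World frame = base frame: x ahead of the robot, y to its left, z up, the work surface at z = 0. Lengths are in m, angles in rad, forces in N, time in s.
With the tool pointing down it reaches from about 0.425 to 0.875 m from the base axis. Payload 8.4 kg.
Tool frame: the origin (TCP) lies at the very end of the fingers, on their centre line; the grasp point (between the pads) lies 19 mm behind it; z points along the fingers, y is the line along which they close (so a half turn about z gives the same grasp; the last joint's range is limited). The gripper opens to 85 mm and grips with 20 to 120 N. Pads are 22 mm wide; open, the fingers measure 114 mm over their backs; the gripper's body (76 mm by 85 mm) begins 54 mm behind the grasp point. The pads swing forward as they close: fully open they stand 13 mm farther back than shut.
Start: joints at [1.129, 0.333, 0.04, 1.465, -0.013, 1.343, -0.059], TCP at [0.218, -0.612, 0.231] pointing down, gripper open.
Joint ranges: [-2.58, 2.58], [-0.38, 2.09], [-1.3, 1.39], [0.25, 2.4], [-1.5, 4.64], [0.08, 2.09], [-2.65, 2.65]. Speed limits (rad/s): [2.22, 2.22, 2.79, 2.79, 3.14, 3.14, 3.14].

## Interface

Orientations are given as a unit quaternion [w, x, y, z].
In Python, from plant import telemetry, imaging, ticket gives the robot as it stands.
- The arm moves only by the shell command python3 -m handwheel 'ROWS' [FORCE]. ROWS is JSON, a list of rows, each a list of 3 entries, a list of its own where there are three numbers: the shift along the tool's x, y, z in cm, then the turn about the tool's z in rad, then the finger opening in cm, from 0 to 8.54. In form: [[[x, y, z], roll, hand], ...]. A call has exactly 10 rows; each row shifts and turns the commanded pose from where the row before left it, along the tool's axes as they then stand; what a row does not reach is not made up. A row lasts 1/12 s, in which the tool goes at most 41.7 mm and 7.16 degrees, less where a joint would pass 70% of its speed; a pose out of reach is approached as far as the arm can. A call with a gripper value outside its range is refused whole. The fingers move at their own pace and stop on an object; FORCE is the grip in N (left out, the last holds). Time passes only in rows, so rows that do not move let the fingers close, or fill a call up. It gives the time, the measured TCP pose, the force, the opening and the grip force at its end, in the units of the state.
- telemetry.read_state(): the state, without advancing time (a new reading comes with each control period).
- imaging.read_camera(name): name is "scene" or "side" or "wrist"; returns the picture (480x640x3 uint8, blue, green, red); there is no depth.
- imaging.camera_info(name): a dict with "vfov" (degrees; the focal length in pixels is half the picture's height over the tangent of half this angle, whatever the lens; pixels are square), "cx", "cy" (the principal point, pixels), "k1" (the pictures are not rectified: a ray, as slopes to the right and down, at radius r is drawn at 1 + k1 r^2 times it, then the intrinsics apply), "world_from_camera" (4x4, takes a point from camera to world coordinates); the wrist camera has in their place "tool_from_camera" (4x4, takes a point from camera to tool coordinates, whose origin is the TCP and whose axes are the flange's). Camera axes: x right, y down, z forward; pixel columns grow to the right and rows downward; lengths in m; the calibration is good to about 2 mm. A picture is of the moment at which its call begins: read the wrist's pose just before it. camera_info takes no time and is no camera call.
- ticket.close_job(): hands the job in; it is judged then, once.
The state is a dict: "time": time; "joints": joint angles; "dq": joint speeds; "tau": joint torques, N m; "tcp_pos": TCP position; "ee_rot": TCP orientation; "force": force on the tool from outside, world axes, zero at the start; "torque": the same for the moment, N m; "grip_width": finger opening in m; "grasp_force": force on a finger pad.
Only numpy, scipy, OpenCV 4.12 (cv2) and the standard library are available. Lean on these libraries where they do the work, as an engineer would, in place of code of your own. Each camera call takes 0.05 s, during which the arm holds its last target. There are 200 camera calls.

## Task

Push the red rivet case along the deck of the rack and straight down the free lane (the one with the green card on its floor) until it sits fully home against the stop across the back, then take the hand away. The glue under the wooden guide rails is still setting, so neither the case nor the robot may touch any rail. Only push the case, keeping it flat on the deck, without gripping, ramming or lifting it, and leave the blue case and the other things on the bench as they are.

Things in the scene. Friction and masses are not known exactly. Their poses are not given: they have to be found in the camera images.
- rack: fixed plywood deck 290 (x) x 254 (y) x 6 mm on the bench. Origin at the centre of its underside; x points into the lanes, y left; yaw up to 0.3 rad. Rack x -145 to +21 mm is open and flat; from +21 to +133 mm three rails form two lanes, each 112 mm wide inside, centre lines at rack y +61 and -61 mm. A dark stop, 34 mm above the deck, closes both lanes at rack x +133 mm
- rail_left: dark wooden guide rail, fixed on the rack deck; 112 long, 10 thick, 22 high, so its top is 28 mm above the bench; origin at the centre of its underside, x along the rail; the outer rail at rack y = +122 mm. Must not be touched
- rail_mid: dark wooden guide rail, fixed on the rack deck; 112 long, 10 thick, 22 high, so its top is 28 mm above the bench; origin at the centre of its underside, x along the rail; the rail between the two lanes, at rack y = 0. Must not be touched
- rail_right: dark wooden guide rail, fixed on the rack deck; 112 long, 10 thick, 22 high, so its top is 28 mm above the bench; origin at the centre of its underside, x along the rail; the outer rail at rack y = -122 mm. Must not be touched
- case: loose red closed rivet case to push: 104 (x) x 96 (y) x 56 mm high, about 0.4 kg, flat sides, fixed lid, two small latches on its -x face. Origin at the centre of its underside, z up. Starts on the open deck before the middle rail, turned up to 0.25 rad to the rack. Square in its lane, 8 mm are free each side; when home, its -x face is 8 mm inside the lane mouth
- stored_case: a blue case of the same shape and size, already home in the other lane, loose; leave it alone
- lane_card: thin green card 86 x 76 mm lying fixed on the floor of the free lane (left or right varies); it is flat and no obstacle. Origin at its centre, axes parallel to the rack's. The red case is against the stop when its origin is 1.5 mm beyond (+x) the card's origin
- spool: thread spool, brown with black ends, 32 x 51 x 50 mm, standing loose on the bench left of the rack; origin at the centre of its underside; bystander
- dye_pot: teal jar with a screw cap, 43 mm across, 50 high, loose on the bench right of the rack; origin at the centre of its underside; bystander
- rivet_dish: small metal dish of rivets, 71 mm across, 16 high, on the bench far to the right of the rack; origin at the centre of its underside; bystander
- masking_roll: roll of tape lying flat, 94 mm across, 25 high, at the near left of the bench; origin at the centre of its underside; bystander

How it is judged:
By the outcome, as a careful person would: the job done as asked, in the order asked, and still so for the second after the job is handed in, with the robot touching nothing.
It also fails if it takes over 51 s, if anything falls off the work surface, if the arm or the gripper's body presses on something with over 40 N, if the wrist force passes 120 N, or if a joint passes its speed limit or range.

## Working session

There is one attempt and no reset: what is moved stays moved. The work goes in short steps, Python scripts to look and compute and a shell command to move; the robot and the scene stay as the last step left them, time stands still between calls to the robot, and variables do not carry over. Pictures are saved under pics/ and viewed, at most 10 in all, crops included, and the job is handed in when it is done.

```bash
ls; mkdir -p pics
python3 - <<'E'
from plant import telemetry, imaging
import cv2
print(telemetry.read_state())
for n in ("scene","side"):
    print(n,imaging.camera_info(n))
    cv2.imwrite(f"pics/{n}0.png",imaging.read_camera(n))
E
```

```text
pics
{'time': 0.0, 'joints': array([ 1.12878067,  0.33394359,  0.03987279,  1.46626231, -0.01343975,
        1.34328853, -0.05854083]), 'dq': array([ 3.46644114e-04, -1.78270137e-04,  1.45926624e-04,  6.44327474e-05,
       -5.73345352e-04,  1.29927123e-03,  1.95383016e-04]), 'tau': array([ 4.51734322e-04, -6.58547473e+01,  1.36590701e+00, -4.05565059e+01,
        1.67445245e-02,  1.23744542e-02,  7.66604529e-06]), 'tcp_pos': array([ 0.21832722, -0.61175894,  0.23040449]), 'ee_rot': array([-7.98890031e-04,  9.85350908e-01,  1.70537150e-01, -1.75496951e-04]), 'force': array([ 0.65197249, -0.13455255, -0.87369332]), 'torque': array([-0.00558105, -0.04679098,  0.01891945]), 'grasp_force': 0.0, 'grip_width': 0.08532168454952292}
scene {'vfov': 45.165070521971074, 'cx': 314.987493233943, 'cy': 240.94809596025732, 'k1': -0.08459310381630747, 'world_from_camera': array([[-0.763463  , -0.51073602,  0.39531376, -0.12675305],
       [-0.64557407,  0.58554216, -0.49028003,  0.89004919],
       [ 0.01893079, -0.62951497, -0.7767577 ,  1.37249344],
       [ 0.        ,  0.        ,  0.        ,  1.        ]])}
side {'vfov': 47.0024439390765, 'cx': 313.6819326666044, 'cy': 240.8524496378356, 'k1': 0.007189270447964872, 'world_from_camera': array([[ 0.96166681, -0.12655813,  0.24326938,  0.12025705],
       [-0.27328283, -0.51561519,  0.81206987, -1.38741809],
       [ 0.02265935, -0.84742198, -0.53043618,  0.94885802],
       [ 0.        ,  0.        ,  0.        ,  1.        ]])}
```

View pics/scene0.png

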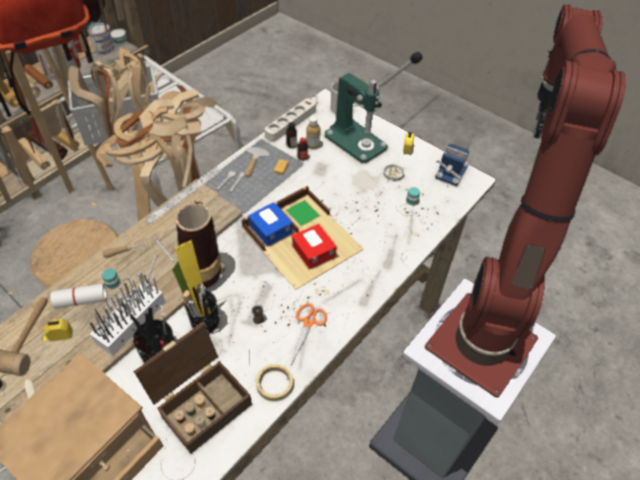

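View pics/side0.png

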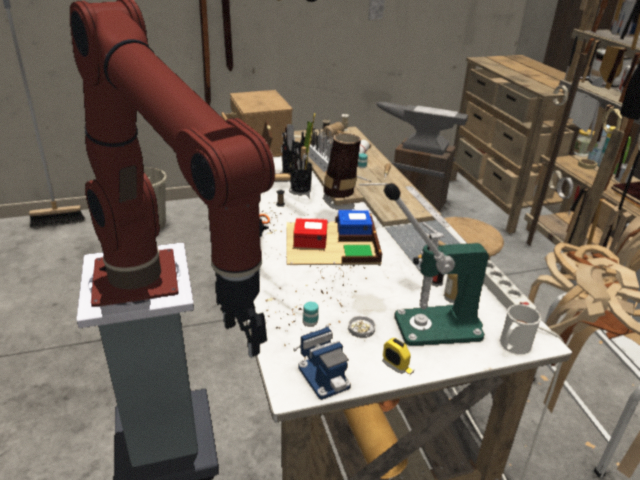

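The scene picture shows the rack at about px (300,235). The red case is at (314,245), the blue case is in the left lane at (270,222), and the green card is in the right lane at (303,212). The side view agrees. I'll enlarge both.

```bash
cat > h.py <<'E'
import numpy as np, cv2
from plant import imaging, telemetry
from scipy.spatial.transform import Rotation as R
def K(i):
    f=240/np.tan(np.radians(i["vfov"]/2)); return np.array([[f,0,i["cx"]],[0,f,i["cy"]],[0,0,1.]])
def T(name,i):
    if name!="wrist": return i["world_from_camera"]
    s=telemetry.read_state(); q=s["ee_rot"]; M=np.eye(4)
    M[:3,:3]=R.from_quat([q[1],q[2],q[3],q[0]]).as_matrix(); M[:3,3]=s["tcp_pos"]
    return M@i["tool_from_camera"]
def unproj(name,px,z,M=None):
    i=imaging.camera_info(name); M=T(name,i) if M is None else M
    p=cv2.undistortPoints(np.array(px,float).reshape(-1,1,2),K(i),np.array([i["k1"],0,0,0,0.]))[:,0]
    # k1 convention: ray slopes r drawn at (1+k1 r^2) : same as OpenCV
    d=np.c_[p,np.ones(len(p))]@M[:3,:3].T; c=M[:3,3]
    z=np.broadcast_to(z,len(p))
    return c+d*((z-c[2])/d[:,2])[:,None]
def proj(name,P,M=None):
    i=imaging.camera_info(name); M=T(name,i) if M is None else M
    W=np.linalg.inv(M); r,_=cv2.Rodrigues(W[:3,:3])
    return cv2.projectPoints(np.array(P,float),r,W[:3,3],K(i),np.array([i["k1"],0,0,0,0.]))[0][:,0]
E
python3 - <<'E'
import cv2,numpy as np
a=cv2.imread("pics/scene0.png")[180:290,235:370]; a=cv2.resize(a,(790,590*110*790//(135*590*1)) if 0 else None,fx=5.4,fy=5.4,interpolation=cv2.INTER_CUBIC) if 0 else cv2.resize(a,None,fx=5,fy=5,interpolation=cv2.INTER_CUBIC)
b=cv2.resize(cv2.imread("pics/side0.png")[200:270,275:395],None,fx=6,fy=6,interpolation=cv2.INTER_CUBIC)
cv2.imwrite("pics/sc_c.png",a);cv2.imwrite("pics/si_c.png",b)
E
```

```text
(no output)
```

View pics/sc_c.png

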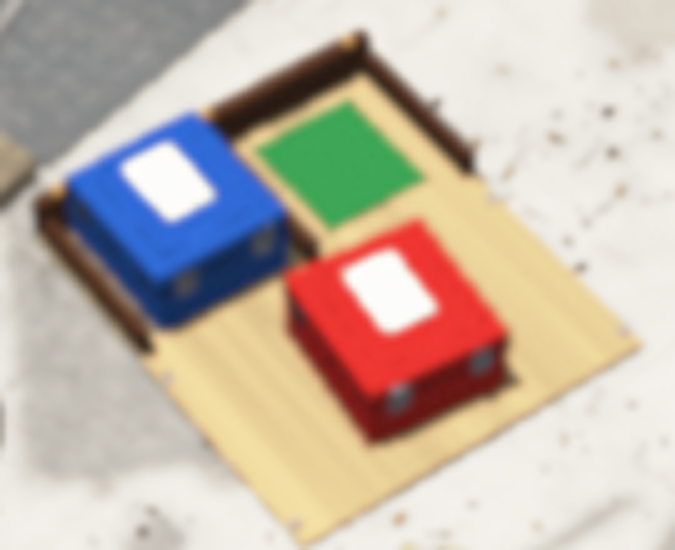

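View pics/si_c.png

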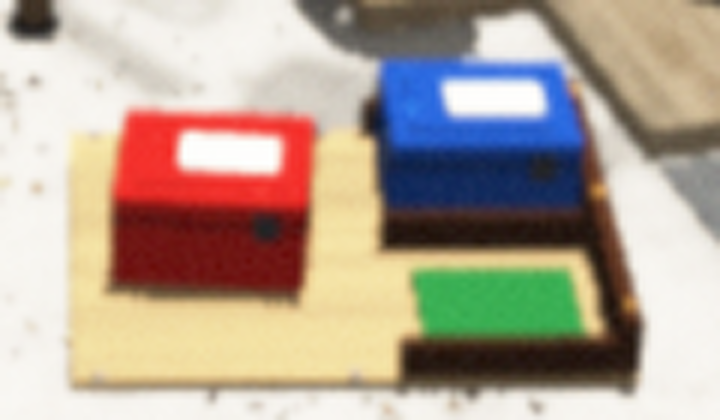

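Scene crop: the card corners are at about (348,101), (424,180), (332,228) and (256,150), and the red lid corners are at (422,219), (508,335), (372,397) and (287,278). I read the side crop the same way and fit poses jointly from both.

```bash
cat > fit0.py <<'E'
from h import *
from scipy.optimize import least_squares
def conv(c,s,o): return (np.array(c,float)+.5)/s-.5+np.array(o)
S=lambda c:unproj("scene",conv(c,5,(235,180)),Z)
D=lambda c:unproj("side",conv(c,6,(275,200)),Z)
def fit(P,L,W):
    # P ordered (+x,+y? ) generic local corners L
    f=lambda q:(np.c_[np.cos(q[2])*L[:,0]-np.sin(q[2])*L[:,1]+q[0],np.sin(q[2])*L[:,0]+np.cos(q[2])*L[:,1]+q[1]]-P[:,:2]).ravel()
    r=least_squares(f,[P[:,0].mean(),P[:,1].mean(),0]); return r.x,np.abs(r.fun).max()
def corners(a,b): return np.array([[a,b],[a,-b],[-a,-b],[-a,b]])/2
Z=.006
# order: far-left, far-right, near-right, near-left (rack axes)
cs=S([(256,150),(348,101),(424,180),(332,228)]); Lc=np.array([[.5,.5],[.5,-.5],[-.5,-.5],[-.5,.5]])*[.086,.076]
# scene: far edge (stop side) is 256,150 -> 348,101
print("card scene",fit(cs,Lc))
cd=D([(570,268),(583,334),(425,336),(412,270)]); print("card side",fit(cd,Lc))
Z=.062; Lr=np.array([[.5,.5],[.5,-.5],[-.5,-.5],[-.5,.5]])*[.104,.096]
print("red scene",fit(S([(287,278),(422,219),(508,335),(372,397)]),Lr))
print("red side",fit(D([(314,118),(307,208),(115,204),(128,110)]),Lr))
Z=.006
print("deck near L,R scene",S([(302,546),(640,345)]),"side",D([(72,134),(72,380)]))
E
python3 fit0.py
```

```text
Traceback (most recent call last):
  File "fit0.py", line 15, in <module>
    print("card scene",fit(cs,Lc))
                       ~~~^^^^^^^
TypeError: fit() missing 1 required positional argument: 'W'
```

```bash
sed -i 's/def fit(P,L,W)/def fit(P,L)/' fit0.py; python3 fit0.py
```

```text
card scene (array([ 0.67365299, -0.03558284, -0.23274795]), np.float64(0.003348730627376298))
card side (array([ 0.67224746, -0.02814166, -0.22606745]), np.float64(0.006800833463904629))
red scene (array([ 0.54264066,  0.06430398, -0.3433152 ]), np.float64(0.002606638018116114))
red side (array([ 0.5415998 ,  0.05742368, -0.31354781]), np.float64(0.0026909252599800065))
deck near L,R scene [[ 0.49813629  0.19940752  0.006     ]
 [ 0.44092663 -0.04439146  0.006     ]] side [[ 0.49628631  0.19473921  0.006     ]
 [ 0.43874663 -0.04527099  0.006     ]]
```

```bash
cat >> h.py <<'E'
def go(p,yaw=None):
    "shift in current tool axes (cm) and roll (rad) to reach world p with tool x at yaw"
    s=telemetry.read_state(); q=s["ee_rot"]; r=R.from_quat([q[1],q[2],q[3],q[0]]); M=r.as_matrix()
    y0=np.arctan2(M[1,0],M[0,0]); d=M.T@(np.array(p)-s["tcp_pos"])*100
    print("t %.2f tcp"%s["time"],s["tcp_pos"].round(4),"yaw %.3f"%y0,"j7 %.2f"%s["joints"][6],"F",s["force"].round(1),"w %.4f"%s["grip_width"],"tilt",M[:,2].round(3))
    print("shift cm",d.round(2),"roll",None if yaw is None else round((y0-yaw+np.pi)%(2*np.pi)-np.pi,3))
E
python3 - <<'E'
from h import *
print(imaging.camera_info("wrist"))
print("press base",unproj("side",[(397,325),(440,318),(440,342)],0.0))
go([0.48,0.05,0.30],1.34)
E
```

```text
{'vfov': 63.23788844855146, 'cx': 320.9508829528644, 'cy': 235.46333149612025, 'k1': 0.010933386300454408, 'tool_from_camera': array([[-9.33184295e-04, -9.54139884e-01, -2.99359668e-01,
         7.68131467e-02],
       [ 9.99999226e-01, -6.44152729e-04, -1.06417730e-03,
        -9.34808561e-04],
       [ 8.22540658e-04, -2.99360430e-01,  9.54139747e-01,
        -1.42149917e-01],
       [ 0.00000000e+00,  0.00000000e+00,  0.00000000e+00,
         1.00000000e+00]])}
press base [[ 0.65399929 -0.38639819  0.        ]
 [ 0.77711327 -0.38861397  0.        ]
 [ 0.7338776  -0.47387898  0.        ]]
t 0.10 tcp [ 0.2183 -0.6118  0.2305] yaw 0.343 j7 -0.06 F [ 0.5 -0.1 -0.1] w 0.0851 tilt [-0.001  0.001 -1.   ]
shift cm [ 46.89 -53.55  -6.88] roll -0.997
```

```bash
python3 -m handwheel '[[[2.35,-2.7,-0.4],0,8.5],[[2.35,-2.7,-0.4],0,8.5],[[2.35,-2.7,-0.4],0,8.5],[[2.35,-2.7,-0.4],0,8.5],[[2.35,-2.7,-0.4],0,8.5],[[2.35,-2.7,-0.4],0,8.5],[[2.35,-2.7,-0.4],0,8.5],[[2.35,-2.7,-0.4],0,8.5],[[2.35,-2.7,-0.4],0,8.5],[[2.35,-2.7,-0.4],0,8.5]]'
python3 -m handwheel '[[[2.35,-2.7,-0.4],0,8.5],[[2.35,-2.7,-0.4],0,8.5],[[2.35,-2.7,-0.4],0,8.5],[[2.35,-2.7,-0.4],0,8.5],[[2.35,-2.7,-0.4],0,8.5],[[2.35,-2.7,-0.4],0,8.5],[[2.35,-2.7,-0.4],0,8.5],[[2.35,-2.7,-0.4],0,8.5],[[2.35,-2.7,-0.4],0,8.5],[[2.35,-2.7,-0.4],0,8.5]]'
python3 -m handwheel '[[[0,0,0],-0.11,8.5],[[0,0,0],-0.11,8.5],[[0,0,0],-0.11,8.5],[[0,0,0],-0.11,8.5],[[0,0,0],-0.11,8.5],[[0,0,0],-0.11,8.5],[[0,0,0],-0.11,8.5],[[0,0,0],-0.11,8.5],[[0,0,0],-0.12,8.5],[[0,0,0],0,8.5]]'
python3 -c "
from h import *
go([0.5,0.05,0.3],1.34)
M=T('wrist',imaging.camera_info('wrist')); np.save('M1.npy',M)
cv2.imwrite('pics/w1.png',imaging.read_camera('wrist'))"
```

```text
time: 0.93
tcp_pos: [0.3491, -0.2771, 0.2713]
ee_rot: [0.0, 0.985, 0.171, -0.0]
force: [1.0, -0.3, 0.2]
grip_width: 0.0849
grasp_force: 0.0
time: 1.77
tcp_pos: [0.4797, 0.0561, 0.3115]
ee_rot: [0.0, 0.985, 0.17, 0.0]
force: [1.1, -1.4, 0.0]
grip_width: 0.0851
grasp_force: 0.0
time: 2.6
tcp_pos: [0.4794, 0.0544, 0.311]
ee_rot: [-0.0, 0.781, 0.624, -0.0]
force: [0.2, -0.1, 0.6]
grip_width: 0.0851
grasp_force: 0.0
t 2.60 tcp [0.4794 0.0544 0.311 ] yaw 1.349 j7 -0.41 F [ 0.2 -0.1  0.6] w 0.0851 tilt [-0.001 -0.    -1.   ]
shift cm [0.03 2.1  1.1 ] roll 0.009
```

View pics/w1.png

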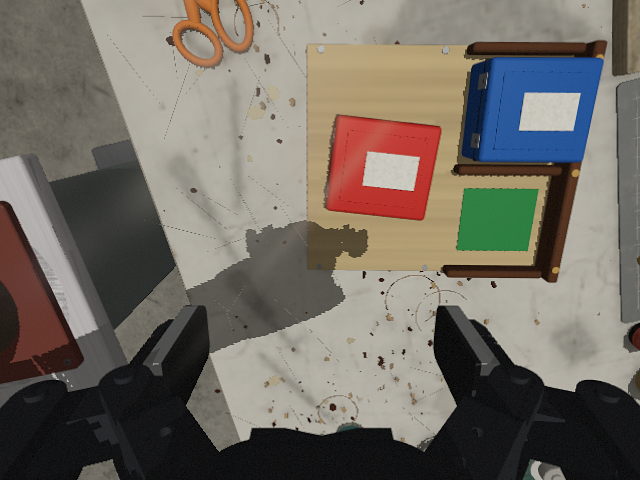

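The wrist picture shows the card at (463,188), (539,189), (534,251) and (457,249). The red lid is at (338,115), (441,127), (425,220) and (327,207), and the deck's near edge runs from (307,44) to (307,270).

```bash
cat > meas.py <<'E'
from h import *
from scipy.optimize import least_squares
Lq=np.array([[.5,.5],[.5,-.5],[-.5,-.5],[-.5,.5]])
def fit(P,L):
    f=lambda q:(np.c_[np.cos(q[2])*L[:,0]-np.sin(q[2])*L[:,1]+q[0],np.sin(q[2])*L[:,0]+np.cos(q[2])*L[:,1]+q[1]]-P[:,:2]).ravel()
    r=least_squares(f,[P[:,0].mean(),P[:,1].mean(),0]); return r.x,np.abs(r.fun).max()
def rackpts(P,rk): # world->rack
    c,s=np.cos(rk[2]),np.sin(rk[2]); d=np.asarray(P)[...,:2]-rk[:2]; return np.stack([c*d[...,0]+s*d[...,1],-s*d[...,0]+c*d[...,1]],-1)
def world(P,rk):
    c,s=np.cos(rk[2]),np.sin(rk[2]); P=np.asarray(P); return np.stack([c*P[...,0]-s*P[...,1]+rk[0],s*P[...,0]+c*P[...,1]+rk[1]],-1)
E
python3 - <<'E'
from meas import *
M=np.load('M1.npy')
u=lambda px,z:unproj("wrist",px,z,M)
card,e=fit(u([(539,189),(534,251),(457,249),(463,188)],.006),Lq*[.086,.076]); print("card",card,e)
red,e=fit(u([(441,127),(425,220),(327,207),(338,115)],.062),Lq*[.104,.096]); print("red",red,e)
# rack from many points: card centre + deck corners
D=u([(307,44),(307,270)],.006); 
tops=u([(469,52),(454,173),(443,276)],.028) # rail near ends top
# rack model points: card corners, deck corners
L=np.r_[Lq*[.086,.076]+[.0795,-.061],[[-.145,.127],[-.145,-.127]]]
P=np.r_[u([(539,189),(534,251),(457,249),(463,188)],.006),D]
rk,e=fit(P,L); print("rack",rk,e); np.save('rk.npy',rk)
print("red in rack",rackpts(red,rk),red[2]-rk[2]); print("rail ends",rackpts(tops,rk))
E
```

```text
card [ 0.67385521 -0.03419442 -0.21382765] 0.004776516731987979
red [ 0.54433038  0.06477302 -0.33501892] 0.003047410552275087
rack [ 0.60976009  0.04349181 -0.22835719] 0.005920217391486404
red in rack [-0.06854872  0.00591693] -0.10666172477310043
rail ends [[ 0.01616933  0.11700446]
 [ 0.01442922 -0.00269164]
 [ 0.01450208 -0.12392931]]
```

Residuals of about 5 mm are too loose, so I'll sharpen the corners with colour masks.

```bash
cat >> meas.py <<'E'
def mask(im,c):
    b,g,r=[im[...,k].astype(int) for k in range(3)]
    m={'g':(g>r+30)&(g>b+20),'r':(r>150)&(r>2*g)&(r>2*b),'b':(b>120)&(b>1.8*r)}[c].astype(np.uint8)
    m=cv2.morphologyEx(m,cv2.MORPH_CLOSE,np.ones((3,3)))
    return m
def quad(im,c,roi=None):
    m=mask(im,c)
    if roi: k=np.zeros_like(m); k[roi[1]:roi[3],roi[0]:roi[2]]=1; m=m*k
    C=max(cv2.findContours(m,cv2.RETR_EXTERNAL,cv2.CHAIN_APPROX_NONE)[0],key=cv2.contourArea)
    C=cv2.convexHull(C)
    for e in np.linspace(2,15,40):
        q=cv2.approxPolyDP(C,e,True)
        if len(q)==4: return q[:,0]
    return cv2.boxPoints(cv2.minAreaRect(C))
E
python3 - <<'E'
from meas import *
im=cv2.imread('pics/w1.png'); roi=(300,30,620,300)
for c in 'grb': print(c,quad(im,c,roi).tolist())
x=cv2.resize(im[30:290,300:620],None,fx=2.5,fy=2.3,interpolation=cv2.INTER_CUBIC); x=cv2.resize(im[40:280,300:620],None,fx=2.5,fy=2.5,interpolation=cv2.INTER_CUBIC)
cv2.imwrite('pics/w1c.png',x)
E
```

```text
g [[464, 189], [538, 189], [527, 250], [457, 249]]
r [[339, 116], [440, 128], [422, 218], [327, 207]]
b [[602, 60], [581, 160], [480, 159], [494, 58]]
```

View pics/w1c.png

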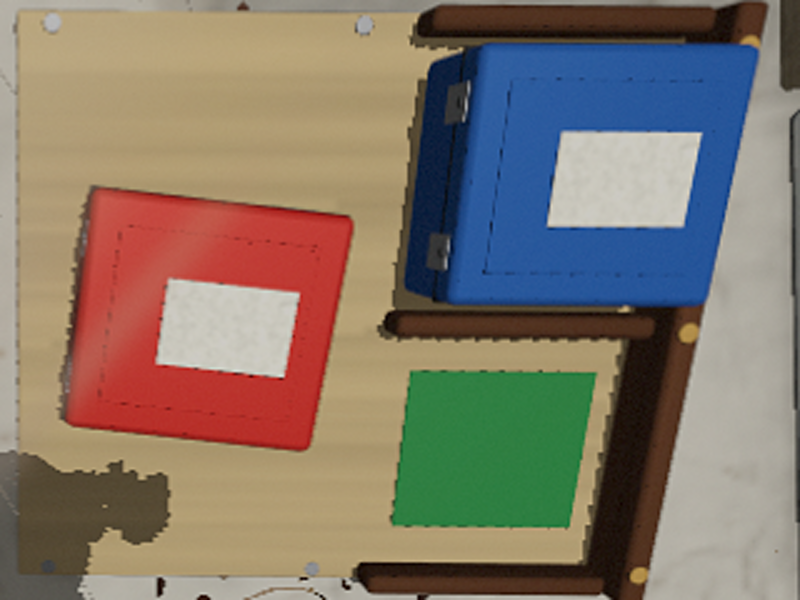

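Reading the crop, the card corners are (412,371), (596,373), (569,528) and (391,525). The lid corners are (92,186), (353,216), (308,450) and (66,424), and the deck's near corners are (19,11) and (20,574).

Run:
```python
from meas import *
M=np.load('M1.npy')
u=lambda px,z:unproj("wrist",(np.array(px)+.5)/2.5-.5+[300,40],z,M)
C=u([(596,373),(569,528),(391,525),(412,371)],.006)
print("card",fit(C,Lq*[.086,.076]))
red,e=fit(u([(353,216),(308,450),(66,424),(92,186)],.062),Lq*[.104,.096]); print("red",red,e)
L=np.r_[Lq*[.086,.076]+[.0795,-.061],[[-.145,.127],[-.145,-.127]]]
P=np.r_[C,u([(19,11),(20,574)],.006)]
rk,e=fit(P,L); print("rack",rk,e); np.save('rk.npy',rk)
print("red in rack",rackpts(red,rk),red[2]-rk[2]); print("card in rack",rackpts(fit(C,Lq*[.086,.076])[0],rk))
print("rail ends",rackpts(u([(418,20),(383,325),(358,575)],.028),rk))
print("resid rack",(rackpts(P,rk)-L).round(4).tolist())
# finger check: plan side push. tool x yaw = red yaw + pi/2, pads at case y +48
y=red[2]
for g in (.085,.061): 
    n=np.array([-np.sin(y),np.cos(y)]); print("start tcp",red[:2]+n*g)
go([*(red[:2]+np.array([-np.sin(y),np.cos(y)])*.085),.15],y+np.pi/2)
```

```text
card (array([ 0.67176447, -0.03391964, -0.23776653]), np.float64(0.0006144671769753307))
red [ 0.54315063  0.06492614 -0.3303362 ] 0.0018944864508475545
rack [ 0.60881746  0.04374083 -0.2339549 ] 0.0009843001697040221
red in rack [-0.0687892   0.00538486] -0.0963812953236696
card in rack [ 0.07923591 -0.06095199]
rail ends [[ 0.01392108  0.12091792]
 [ 0.0138233   0.00091646]
 [ 0.01522237 -0.1158725 ]]
resid rack [[-0.0007, -0.0001], [-0.0003, -0.0001], [-0.0005, 0.0005], [0.0005, -0.0], [0.0002, -0.001], [0.0008, 0.0008]]
start tcp [0.57072132 0.14533048]
start tcp [0.56293665 0.12262807]
t 2.65 tcp [0.4794 0.0543 0.3111] yaw 1.341 j7 -0.42 F [ 0.3 -0.2  0.4] w 0.0853 tilt [-0.001 -0.    -1.   ]
shift cm [10.94  6.82 16.1 ] roll 0.1
```

```bash
python3 -m handwheel '[[[1.82,1.14,2.68],0,6],[[1.82,1.14,2.68],0,6],[[1.82,1.14,2.68],0,6],[[1.82,1.14,2.68],0,6],[[1.82,1.14,2.68],0,6],[[1.82,1.14,2.68],0,6],[[0,0,0],0.1,6],[[0,0,0],0,6],[[0,0,0],0,6],[[0,0,0],0,6]]'
python3 - <<'E'
from meas import *
rk=np.load('rk.npy'); y=-.330; red=np.array([.54315,.06493])
go([*(red+np.array([-np.sin(y),np.cos(y)])*.080),.015],y+np.pi/2)
im=imaging.read_camera("wrist"); cv2.imwrite("pics/w2.png",im)
E
```

```text
time: 3.48
tcp_pos: [0.5713, 0.145, 0.1516]
ee_rot: [0.001, 0.813, 0.582, 0.001]
force: [0.0, -0.2, -0.2]
grip_width: 0.0598
grasp_force: 0.0
t 3.48 tcp [0.5713 0.145  0.1516] yaw 1.243 j7 -0.84 F [ 0.  -0.2 -0.2] w 0.0598 tilt [ 0.002 -0.    -1.   ]
shift cm [-0.49 -0.09 13.66] roll 0.002
```

View pics/w2.png

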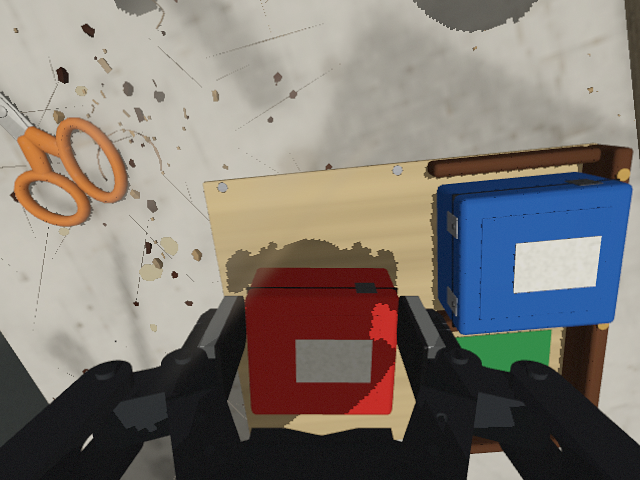

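The wrist view shows the fingers straddling the red case's +y face, with a small latch on that face at (367,287), x about +31 mm. I'll open to 8 cm so the fingers bear outside the latch.

```bash
python3 -m handwheel '[[[0,0,2.36],0,8],[[0,0,2.36],0,8],[[0,0,2.36],0,8],[[0,0,2.36],0,8],[[0,0,2.36],0,8],[[0,0,2.36],0,8],[[0,-0.1,0],0,8],[[-0.6,0,0],0,8],[[-0.6,0,0],0,8],[[-0.6,0,0],0,8]]'
python3 -m handwheel '[[[-0.2,0,0],0,8],[[-0.2,0,0],0,8],[[-0.2,0,0],0,8],[[-0.2,0,0],0,8],[[-0.2,0,0],0,8],[[-0.2,0,0],0,8],[[-0.2,0,0],0,8],[[-0.2,0,0],0,8],[[0,0,0],0,8],[[0,0,0],0,8]]'
python3 - <<'E'
from meas import *
rk=np.load('rk.npy'); go([.55,.1,.015],1.24)
s=telemetry.read_state(); print("tcp in rack",rackpts(s["tcp_pos"],rk))
np.save("Mw.npy",T("wrist",imaging.camera_info("wrist")))
im=imaging.read_camera("wrist"); cv2.imwrite("pics/w3.png",im)
E
```

```text
time: 4.37
tcp_pos: [0.5653, 0.128, 0.011]
ee_rot: [0.001, 0.813, 0.582, 0.001]
force: [-0.4, -0.6, 0.3]
grip_width: 0.0801
grasp_force: 0.0
time: 5.2
tcp_pos: [0.5591, 0.1135, 0.009]
ee_rot: [0.0, 0.813, 0.582, 0.0]
force: [0.6, 3.5, 1.1]
grip_width: 0.0803
grasp_force: 0.0
t 5.20 tcp [0.5591 0.1135 0.009 ] yaw 1.243 j7 -0.88 F [0.6 3.5 1.1] w 0.0803 tilt [ 0.  0. -1.]
shift cm [-1.57 -0.43 -0.6 ] roll 0.003
tcp in rack [-0.06450248  0.05634491]
```

View pics/w3.png

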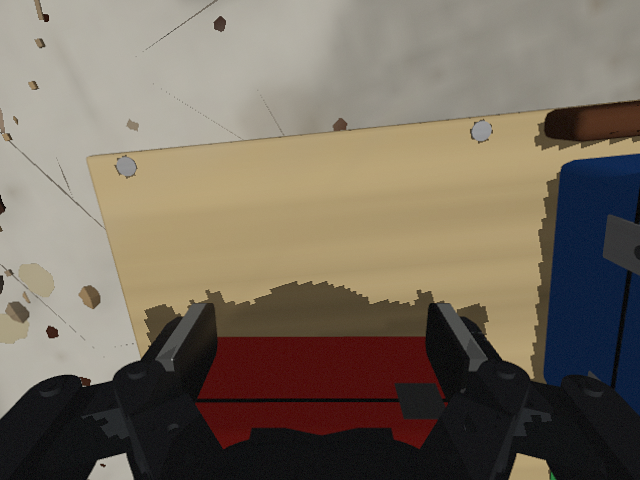

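```bash
python3 -m handwheel '[[[-0.3,0,0],-0.006,8],[[-0.3,0,0],-0.006,8],[[-0.3,0,0],-0.006,8],[[-0.3,0,0],-0.006,8],[[-0.3,0,0],-0.006,8],[[-0.3,0,0],-0.006,8],[[-0.3,0,0],-0.006,8],[[-0.3,0,0],-0.006,8],[[-0.3,0,0],-0.006,8],[[-0.3,0,0],-0.006,8]]'
python3 - <<'E'
from meas import *
rk=np.load('rk.npy'); go([*world([-.067,-.002],rk),.010],rk[2]+np.pi/2)
s=telemetry.read_state(); print("tcp in rack",rackpts(s["tcp_pos"],rk))
E
```

```text
time: 6.08
tcp_pos: [0.55, 0.0845, 0.0089]
ee_rot: [-0.0, 0.795, 0.607, -0.0]
force: [1.0, 3.9, 1.3]
grip_width: 0.0802
grasp_force: 0.0
t 6.08 tcp [0.55   0.0845 0.0089] yaw 1.303 j7 -0.77 F [1.  3.9 1.3] w 0.0802 tilt [-0.  0. -1.]
shift cm [-2.8   0.06 -0.11] roll -0.033
tcp in rack [-0.06664801  0.02603584]
```

```bash
python3 -m handwheel '[[[-0.3,0,0],-0.005,8],[[-0.3,0,0],-0.005,8],[[-0.3,0,0],-0.005,8],[[-0.3,0,0],-0.005,8],[[-0.3,0,0],-0.005,8],[[-0.3,0,0],-0.005,8],[[-0.3,0,0],-0.003,8],[[-0.3,0,0],0,8],[[-0.2,0,0],0,8],[[0,0,0],0,8]]'
python3 -m handwheel '[[[0.6,0,0],0,8],[[1.2,0,0],0,8],[[1.2,0,0],0,8],[[0,0,-3],0,8],[[0,0,-4],0,8],[[0,0,-4],0,8],[[0,0,-4],0,8],[[0,0,-4],0,8],[[0,0,-3],0,8],[[0,0,0],0,8]]'
python3 - <<'E'
from meas import *
rk=np.load('rk.npy'); go([*world([-.069-.085,-.061],rk),.24],rk[2]+np.pi)
s=telemetry.read_state(); print("tcp in rack",rackpts(s["tcp_pos"],rk))
np.save("Mw.npy",T("wrist",imaging.camera_info("wrist")))
cv2.imwrite("pics/w4.png",imaging.read_camera("wrist"));cv2.imwrite("pics/side4.png",imaging.read_camera("side"));cv2.imwrite("pics/sc4.png",imaging.read_camera("scene"))
for n,r in(("side",(275,200,395,300)),("scene",(235,180,370,300))):
    im=imaging.read_camera(n); q=quad(im,'r',r); print(n,q.tolist(),unproj(n,q,.062).round(3).tolist())
a=cv2.imread("pics/sc4.png")[180:290,235:370];b=cv2.imread("pics/side4.png")[200:270,275:395]
a=cv2.resize(a,None,fx=3,fy=3,interpolation=cv2.INTER_CUBIC);b=cv2.resize(b,None,fx=3,fy=3,interpolation=cv2.INTER_CUBIC)
c=np.zeros((330,775,3),np.uint8);c[:330,:405]=a;c[:210,410:770]=b;cv2.imwrite("pics/both4.png",c)
E
```

```text
time: 6.92
tcp_pos: [0.5436, 0.0587, 0.0088]
ee_rot: [0.0, 0.785, 0.619, -0.0]
force: [0.4, 1.2, 0.2]
grip_width: 0.0801
grasp_force: 0.0
time: 7.75
tcp_pos: [0.5535, 0.0913, 0.2358]
ee_rot: [0.003, 0.785, 0.62, 0.004]
force: [0.1, 0.2, 0.5]
grip_width: 0.0799
grasp_force: 0.0
t 7.75 tcp [0.5535 0.0913 0.2358] yaw 1.337 j7 -0.60 F [0.1 0.2 0.5] w 0.0799 tilt [ 0.009  0.001 -1.   ]
shift cm [-9.44 -8.91 -0.53] roll -1.57
tcp in rack [-0.0648838   0.03345894]
side [[321, 229], [328, 233], [328, 245], [317, 244]] [[0.568, 0.032, 0.062], [0.583, 0.004, 0.062], [0.562, -0.062, 0.062], [0.532, -0.049, 0.062]]
scene [[338, 220], [315, 229], [314, 224], [328, 215]] [[0.54, -0.045, 0.062], [0.57, 0.028, 0.062], [0.585, 0.015, 0.062], [0.576, -0.041, 0.062]]
```

View pics/w4.png

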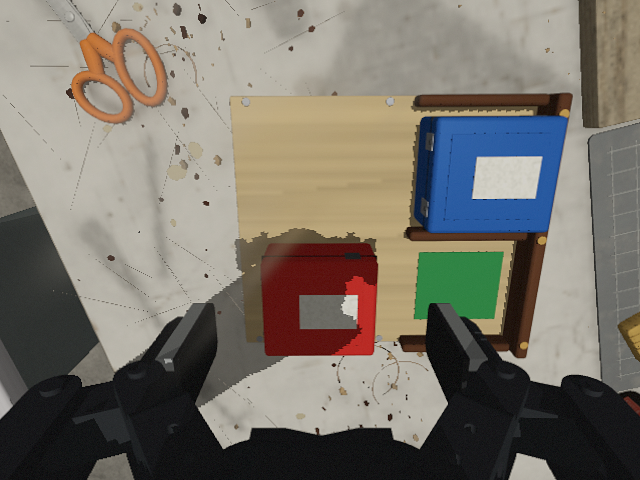

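The lid is now at (262,257), (378,257), (373,355) and (265,356), and the card is at (417,252), (504,252), (495,320) and (414,319).

Run:
```python
from meas import *
M=np.load('Mw.npy'); rk=np.load('rk.npy'); u=lambda px,z:unproj("wrist",px,z,M)
C=u([(504,252),(495,320),(414,319),(417,252)],.006); card,e=fit(C,Lq*[.086,.076]); print("card rack",rackpts(card,rk),card[2]-rk[2],e)
red,e=fit(u([(378,257),(373,355),(265,356),(262,257)],.062),Lq*[.104,.096]); print("red rack",rackpts(red,rk),red[2]-rk[2],e, "rel card", rackpts(red,rk)-rackpts(card,rk))
```

```text
card rack [ 0.07909324 -0.06125208] 0.003399172139501999 0.001637138693835749
red rack [-0.06511109 -0.05609897] -0.005099113127205318 0.0023901585764365407 rel card [-0.14420432  0.00515311]
```

The case is square to the rack but 5 mm short in y, so I'll nudge it once more from the same side.

```bash
python3 -m handwheel '[[[0,0,3.76],0,8],[[0,0,3.76],0,8],[[0,0,3.76],0,8],[[0,0,3.76],0,8],[[0,0,3.76],0,8],[[0,0,3.76],0,8],[[-0.8,0,0],0,8],[[-0.8,0,0],0,8],[[-0.8,0,0],0,8],[[-0.7,0,0],0,8]]'
python3 -c "
from meas import *
rk=np.load('rk.npy'); go([*world([-.066,-.0057],rk),.010],rk[2]+np.pi/2)"
```

```text
time: 8.83
tcp_pos: [0.5432, 0.0579, 0.0034]
ee_rot: [-0.0, 0.785, 0.619, -0.0]
force: [0.6, 2.7, -0.8]
grip_width: 0.08
grasp_force: 0.0
t 8.83 tcp [0.5432 0.0579 0.0034] yaw 1.335 j7 -0.70 F [ 0.6  2.7 -0.8] w 0.0800 tilt [-0.  0. -1.]
shift cm [-0.42  0.12 -0.66] roll -0.001
```

```bash
python3 -m handwheel '[[[-0.15,0,0],0,8],[[-0.15,0,0],0,8],[[-0.15,0,0],0,8],[[0,0,0],0,8],[[0.6,0,0],0,8],[[1.2,0,0],0,8],[[1.2,0,0],0,8],[[0,0,-3],0,8],[[0,0,-4],0,8],[[0,0,-4],0,8]]'
python3 -m handwheel '[[[0,0,-4],0,7.2],[[0,0,-4],0,7.2],[[0,0,-3],0,7.2],[[0,0,0],0,7.2],[[0,0,0],0,7.2],[[0,0,0],0,7.2],[[0,0,0],0,7.2],[[0,0,0],0,7.2],[[0,0,0],0,7.2],[[0,0,0],0,7.2]]'
python3 - <<'E'
from meas import *
rk=np.load('rk.npy'); go([*world([-.065-.082,-.061],rk),.20],rk[2]+np.pi)
np.save("Mw.npy",T("wrist",imaging.camera_info("wrist")))
cv2.imwrite("pics/w5.png",imaging.read_camera("wrist"))
E
```

```text
time: 9.67
tcp_pos: [0.5485, 0.0856, 0.1139]
ee_rot: [-0.001, 0.784, 0.62, -0.001]
force: [1.6, 0.1, 0.6]
grip_width: 0.0799
grasp_force: 0.0
time: 10.5
tcp_pos: [0.5491, 0.0835, 0.2226]
ee_rot: [-0.0, 0.785, 0.619, -0.0]
force: [-0.2, 0.5, -0.0]
grip_width: 0.072
grasp_force: 0.0
t 10.50 tcp [0.5491 0.0835 0.2226] yaw 1.336 j7 -0.59 F [-0.2  0.5 -0. ] w 0.0720 tilt [-0.001  0.    -1.   ]
shift cm [-8.59 -7.96  2.27] roll -1.572
```

View pics/w5.png

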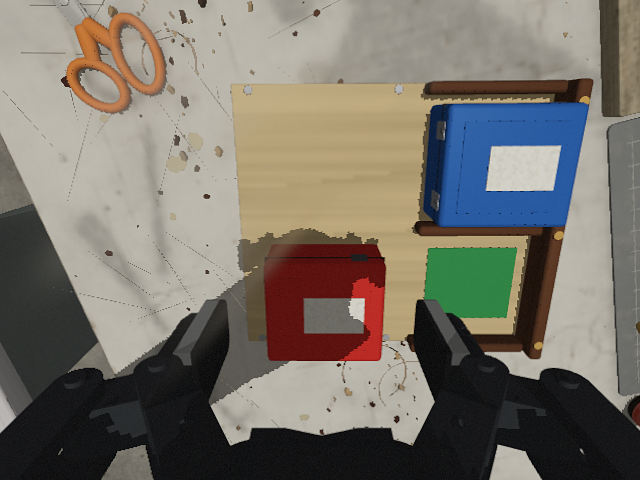

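The lid is at (265,258), (386,258), (382,360) and (268,360), and the card is at (427,248), (518,248), (507,318) and (424,317). I've used all 10 picture views, so from here I check by image code.

Run:
```python
from meas import *
M=np.load('Mw.npy'); rk=np.load('rk.npy'); u=lambda px,z:unproj("wrist",px,z,M)
im=cv2.imread("pics/w5.png"); print(quad(im,'g',(300,200,600,360)).tolist())
C=u([(518,248),(507,318),(424,317),(427,248)],.006); card,e=fit(C,Lq*[.086,.076]); print("card rack",rackpts(card,rk),card[2]-rk[2],e)
P=u([(386,258),(382,360),(268,360),(265,258)],.062)
red,e=fit(P,Lq*[.104,.096]); print("red rack",rackpts(red,rk),red[2]-rk[2],e,rackpts(P,rk).round(4).tolist())
# lid mask from dark red too
b,g,r=[im[...,k].astype(int) for k in range(3)]
m=((r>2.2*g)&(r>2.2*b)&(r>60)).astype(np.uint8); m[:240]=0;m[:,:240]=0;m[:,400:]=0
for row in (275,285,295): c=np.where(m[row])[0]; print(row,c.min(),c.max())
for col in (290,320,340,365): c=np.where(m[:,col])[0]; print(col,c.min(),c.max())
```

```text
[[516, 248], [506, 317], [424, 298], [429, 248]]
card rack [ 0.07981757 -0.06090117] 0.004312490852398654 0.001521771735216948
red rack [-0.06440497 -0.06121786] -0.0019756143403267257 0.0021315843398078127 [[-0.0141, -0.0121], [-0.0131, -0.1104], [-0.116, -0.1103], [-0.1144, -0.012]]
275 267 384
285 265 384
295 265 383
290 252 360
320 244 360
340 244 360
365 244 360
```

```bash
python3 -m handwheel '[[[-2.15,-1.99,0],0,7.6],[[-2.15,-1.99,0],0,7.6],[[-2.15,-1.99,0],0,7.6],[[-2.15,-1.99,0],0,7.6],[[0,0,0],-0.12,7.6],[[0,0,0],-0.12,7.6],[[0,0,0],-0.12,7.6],[[0,0,0],-0.12,7.6],[[0,0,0],-0.12,7.6],[[0,0,0],-0.12,7.6]]'
python3 -m handwheel '[[[0,0,0],-0.12,7.6],[[0,0,0],-0.12,7.6],[[0,0,0],-0.12,7.6],[[0,0,0],-0.12,7.6],[[0,0,0],-0.12,7.6],[[0,0,0],-0.12,7.6],[[0,0,0],-0.12,7.6],[[0,0,0],-0.012,7.6],[[0,0,0],0,7.6],[[0,0,0],0,7.6]]'
python3 -c "
from meas import *
rk=np.load('rk.npy'); go([*world([-.149,-.061],rk),.031],rk[2]+np.pi)"
```

```text
time: 11.38
tcp_pos: [0.4519, 0.0183, 0.2233]
ee_rot: [0.0, 0.514, 0.858, -0.0]
force: [-0.6, -0.3, 0.4]
grip_width: 0.0763
grasp_force: 0.0
time: 12.22
tcp_pos: [0.452, 0.0184, 0.2233]
ee_rot: [-0.0, 0.119, 0.993, 0.0]
force: [-0.3, 0.5, -0.9]
grip_width: 0.0759
grasp_force: 0.0
t 12.22 tcp [0.452  0.0184 0.2233] yaw 2.904 j7 1.23 F [-0.3  0.5 -0.9] w 0.0759 tilt [-0.  0. -1.]
shift cm [ 0.23  0.   19.23] roll -0.004
```

```bash
python3 -m handwheel '[[[0.2,0,2.4],0,7.6],[[0,0,2.4],0,7.6],[[0,0,2.4],0,7.6],[[0,0,2.4],0,7.6],[[0,0,2.4],0,7.6],[[0,0,2.4],0,7.6],[[0,0,2.4],0,7.6],[[0,0,2.4],0,7.6],[[0,0,0],0,7.6],[[0,0,0],0,7.6]]'
python3 -m handwheel '[[[-0.6,0,0],0,7.6],[[-0.6,0,0],0,7.6],[[-0.4,0,0],0,7.6],[[-0.2,0,0],0,7.6],[[-0.2,0,0],0,7.6],[[-0.2,0,0],0,7.6],[[-0.2,0,0],0,7.6],[[-0.2,0,0],0,7.6],[[-0.2,0,0],0,7.6],[[-0.2,0,0],0,7.6]]'
python3 - <<'E'
from meas import *
rk=np.load('rk.npy'); go([*world([.021,-.061],rk),.031],rk[2]+np.pi)
print(rackpts(telemetry.read_state()["tcp_pos"],rk))
E
```

```text
time: 13.05
tcp_pos: [0.4492, 0.019, 0.0309]
ee_rot: [-0.001, 0.117, 0.993, 0.0]
force: [0.9, 0.1, 0.6]
grip_width: 0.0759
grasp_force: 0.0
time: 13.88
tcp_pos: [0.4783, 0.0121, 0.0312]
ee_rot: [-0.001, 0.116, 0.993, -0.0]
force: [-4.9, 0.5, 3.6]
grip_width: 0.0757
grasp_force: 2.7
t 13.88 tcp [0.4783 0.0121 0.0312] yaw 2.908 j7 1.04 F [-4.9  0.5  3.6] w 0.0757 tilt [-0.002 -0.    -1.   ]
shift cm [-1.406e+01  0.000e+00 -1.000e-02] roll 0.0
[-0.11962661 -0.06108309]
```

```bash
python3 -m handwheel '[[[0.5,0,0],0,7.6],[[0.5,0,0],0,7.6],[[0,0,1],0,7.6],[[0,0,0.9],0,7.6],[[-0.4,0,0],0,7.6],[[-0.3,0,0],0,7.6],[[-0.2,0,0],0,7.6],[[-0.2,0,0],0,7.6],[[-0.2,0,0],0,7.6],[[-0.2,0,0],0,7.6]]'
python3 -m handwheel '[[[-0.25,0,0],0,7.6],[[-0.25,0,0],0,7.6],[[-0.25,0,0],0,7.6],[[-0.25,0,0],0,7.6],[[-0.25,0,0],0,7.6],[[0,0,0],0,7.6],[[0,0,0],0,7.6],[[0,0,0],0,7.6],[[0,0,0],0,7.6],[[0,0,0],0,7.6]]'
cat > boxfit.py <<'E'
from meas import *
from scipy.optimize import minimize
rk=np.load('rk.npy')
def sil(im,name,q):
    x,y,a=q; c=world(Lq*[.104,.096]@np.array([[np.cos(a),np.sin(a)],[-np.sin(a),np.cos(a)]])+[x,y],rk)
    P=np.r_[np.c_[c,np.full(4,.006)],np.c_[c,np.full(4,.062)]]
    h=cv2.convexHull(((proj(name,P)-ORG[name])*8).astype(np.float32)).astype(np.int32)
    m=np.zeros((110*8,140*8),np.uint8); cv2.fillPoly(m,[h],1); return m
ORG={"scene":np.array([235,180]),"side":np.array([275,195])}
def run(q0):
    for n in ORG:
        im=imaging.read_camera(n); o=ORG[n]; im=im[o[1]:o[1]+110,o[0]:o[0]+140]
        im=cv2.resize(im,None,fx=8,fy=8,interpolation=cv2.INTER_LINEAR).astype(int)
        b,g,r=im[...,0],im[...,1],im[...,2]; m=((r>1.8*g)&(r>1.8*b)&(r>50)).astype(np.uint8)
        hull=np.zeros_like(m); k,l,st,_=cv2.connectedComponentsWithStats(m); i=1+st[1:,4].argmax()
        C=cv2.findContours((l==i).astype(np.uint8),cv2.RETR_EXTERNAL,cv2.CHAIN_APPROX_NONE)[0][0]; cv2.fillPoly(hull,[cv2.convexHull(C)],1)
        cost=lambda q:1-(lambda s:(s&hull).sum()/(s|hull).sum())(sil(im,n,q))
        res=minimize(cost,q0,method="Nelder-Mead",options=dict(initial_simplex=np.array(q0)+np.array([[0,0,0],[.01,0,0],[0,.01,0],[0,0,.06]]),xatol=1e-4,fatol=1e-4))
        print(n,"case rack",res.x.round(4),"1-IoU %.3f"%res.fun)
E
python3 - <<'E'
from boxfit import *
go([*world([0,-.061],rk),.012],rk[2]+np.pi)
x=rackpts(telemetry.read_state()["tcp_pos"],rk); print(x)
run([x[0]+.06,-.061,0])
E
```

```text
time: 14.72
tcp_pos: [0.484, 0.0107, 0.0123]
ee_rot: [-0.0, 0.117, 0.993, 0.0]
force: [-1.9, 0.2, -2.0]
grip_width: 0.0762
grasp_force: 0.5
time: 15.55
tcp_pos: [0.4965, 0.0078, 0.0125]
ee_rot: [0.0, 0.117, 0.993, 0.0]
force: [-0.5, 0.0, 0.3]
grip_width: 0.0761
grasp_force: 0.0
t 15.55 tcp [0.4965 0.0078 0.0125] yaw 2.908 j7 1.02 F [-0.5  0.   0.3] w 0.0761 tilt [ 0.001 -0.    -1.   ]
shift cm [-10.09   0.     0.06] roll 0.0
[-0.10091103 -0.06102132]
scene case rack [-0.0028 -0.0519 -0.682 ] 1-IoU 0.564
side case rack [-0.0356 -0.0689 -0.0553] 1-IoU 0.060
```

Run:
```python
import boxfit as B, cv2
for f,q in (("pics/side0.png",[-.069,.005,-.096]),("pics/side4.png",[-.065,-.056,0])):
    B.imaging.read_camera=lambda n,f=f:cv2.imread(f); B.ORG={"side":B.np.array([275,195])}
    print(q); B.run(q)
```

```text
[-0.069, 0.005, -0.096]
side case rack [-0.0669  0.0002 -0.0801] 1-IoU 0.075
[-0.065, -0.056, 0]
side case rack [-0.0649 -0.0619 -0.0276] 1-IoU 0.074
```

```bash
python3 -m handwheel '[[[0.8,0,0],0,7.6],[[1.1,0,0],0,7.6],[[1.1,0,0],0,7.6],[[0,0,-3.5],0,7.6],[[0,0,-3.5],0,7.6],[[0,0,-3.5],0,7.6],[[0,0,-3.5],0,7.6],[[0,0,-3.5],0,7.6],[[0,0,-3.5],0,7.6],[[0,0,0],0,7.6]]'
python3 - <<'E'
from boxfit import *
go([*world([-.131,-.061],rk),.012],rk[2]+np.pi)
M=T("wrist",imaging.camera_info("wrist")); np.save("Mw6.npy",M)
im=imaging.read_camera("wrist"); cv2.imwrite("pics/w6.png",im)
b,g,r=[im[...,k].astype(int) for k in range(3)]
m=((r>2*g)&(r>2*b)&(r>50)).astype(np.uint8)
k,l,st,_=cv2.connectedComponentsWithStats(m); print(st[st[:,4]>200])
# expected lid/base corners
c=world(Lq*[.104,.096]+[-.041,-.061],rk); print("lid",proj("wrist",np.c_[c,np.full(4,.062)],M).round(1).tolist()); print("base",proj("wrist",np.c_[c,np.full(4,.006)],M).round(1).tolist())
i=1+st[1:,4].argmax(); mm=(l==i)
for row in range(st[i,1],st[i,1]+st[i,3],8): cc=np.where(mm[row])[0]; print(row,cc.min(),cc.max(),end="; ")
E
```

```text
time: 16.48
tcp_pos: [0.4689, 0.0156, 0.2285]
ee_rot: [0.004, 0.116, 0.993, -0.0]
force: [0.9, 0.9, 0.4]
grip_width: 0.0758
grasp_force: 0.0
t 16.48 tcp [0.4689 0.0156 0.2285] yaw 2.908 j7 1.22 F [0.9 0.9 0.4] w 0.0758 tilt [ 0.009 -0.002 -1.   ]
shift cm [ 0.34 -0.12 21.65] roll 0.001
[[     0      0    640    480 297144]
 [   290    237     75     13    780]
 [   258    250    111    110   9234]]
lid [[370.5, 358.1], [266.5, 358.2], [261.2, 252.5], [375.2, 252.4]]
base [[364.0, 326.0], [273.5, 326.0], [269.5, 232.5], [367.6, 232.4]]
250 361 362; 258 258 368; 266 258 367; 274 259 367; 282 259 367; 290 259 367; 298 260 366; 306 260 366; 314 261 366; 322 262 366; 330 262 366; 338 262 365; 346 263 365; 354 263 365;
```

Run:
```python
from boxfit import *
for _ in range(3): imaging.read_camera("wrist")
go([*world([-.131,-.061],rk),.012],rk[2]+np.pi)
M=T("wrist",imaging.camera_info("wrist"))
im=imaging.read_camera("wrist"); cv2.imwrite("pics/w7.png",im); np.save("Mw7.npy",M)
b,g,r=[im[...,k].astype(int) for k in range(3)]
m=((r>2*g)&(r>2*b)&(r>50)).astype(np.uint8)
k,l,st,_=cv2.connectedComponentsWithStats(m); i=1+st[1:,4].argmax(); mm=(l==i); print(st[i])
u=lambda px,z:rackpts(unproj("wrist",px,z,M),rk)
for row in (275,300,325,345): cc=np.where(mm[row])[0]; e=u([(cc.min()-.5,row),(cc.max()+.5,row)],.062); print(row,cc.min(),cc.max(),e.round(4).tolist(),"mid y",e[:,1].mean().round(4))
for col in (275,290,330,350): cc=np.where(mm[:,col])[0]; print(col,cc.min(),cc.max(),u([(col,cc.min()-.5),(col,cc.max()+.5)],.062).round(4).tolist())
# deck right edge: predicted pixels vs image gradient along lines at rack x=-0.10,-.12
gray=cv2.cvtColor(im,cv2.COLOR_BGR2GRAY).astype(int)
for X in (-.14,-.12,-.09):
    for Y in (-.127,.127):
        P=np.c_[world(np.array([[X,Y+t] for t in np.linspace(-.015,.015,31)]),rk),np.full(31,.006)]
        p=proj("wrist",P,M); ok=(p[:,0]>0)&(p[:,0]<639)&(p[:,1]>0)&(p[:,1]<479); print(X,Y,[ (int(im[int(round(v)),int(round(w)),0]),) [0] for (w,v),o in zip(p,ok) if o])
# card
mg=((g>r+30)&(g>b+20)).astype(np.uint8); print("green",cv2.connectedComponentsWithStats(mg)[2][1:].tolist()[:5])
```

```text
t 16.68 tcp [0.4659 0.0148 0.2211] yaw 2.908 j7 1.22 F [-0.3 -0.1 -0.1] w 0.0759 tilt [-0.002 -0.    -1.   ]
shift cm [-0.17  0.05 20.91] roll 0.0
[ 259  259  113  112 9654]
275 259 370 [[-0.0804, -0.1126], [-0.0803, -0.0189]] mid y -0.0658
300 260 370 [[-0.0573, -0.1129], [-0.0572, -0.0181]] mid y -0.0655
325 262 369 [[-0.0332, -0.1122], [-0.0331, -0.0181]] mid y -0.0652
345 263 368 [[-0.0132, -0.1123], [-0.0132, -0.0183]] mid y -0.0653
275 264 369 [[-0.0907, -0.0984], [0.0122, -0.1021]]
290 263 369 [[-0.0915, -0.086], [0.0123, -0.0885]]
330 259 369 [[-0.095, -0.0529], [0.0123, -0.0522]]
350 263 368 [[-0.0915, -0.0363], [0.0112, -0.0341]]
-0.14 -0.127 [78, 78, 79, 78, 78, 80, 80, 79, 81, 78, 79, 81, 78, 80, 81, 72, 61, 59, 58, 58, 61, 64, 63, 63, 63, 65, 66, 65, 69, 67, 65]
-0.14 0.127 [119, 120, 119, 119, 119, 119, 118, 119, 117, 117, 119, 120, 119, 119, 110, 165, 162, 162, 161, 161, 160, 161, 161, 160, 159, 160, 160, 162, 161, 164, 166]
-0.12 -0.127 [81, 82, 81, 80, 84, 83, 81, 82, 79, 84, 79, 81, 78, 78, 78, 75, 68, 64, 66, 69, 67, 66, 67, 69, 68, 68, 68, 70, 67, 64, 67]
-0.12 0.127 [117, 120, 119, 119, 119, 118, 118, 117, 118, 117, 118, 116, 119, 119, 121, 169, 166, 164, 164, 164, 164, 164, 167, 165, 165, 165, 165, 164, 165, 163, 163]
-0.09 -0.127 [159, 158, 158, 158, 158, 158, 158, 156, 158, 158, 157, 159, 156, 159, 160, 125, 98, 111, 113, 112, 115, 91, 59, 61, 60, 59, 56, 57, 58, 57, 58]
-0.09 0.127 [120, 117, 118, 119, 119, 118, 118, 118, 117, 116, 115, 117, 116, 117, 110, 158, 153, 150, 148, 150, 152, 154, 155, 156, 158, 159, 161, 160, 161, 162, 163]
green [[286, 370, 70, 52, 3553]]
```

Deck edges match the calibration within 0.3 mm, so this measurement is trustworthy. The case is square (yaw about 0.007) but at y = -65.5 mm, 4.5 mm too far right. I'll correct it from the -y side before it enters the mouth.

```bash
python3 -m handwheel '[[[0,0,0],0.12,4],[[0,0,0],0.12,4],[[0,0,0],0.12,4],[[0,0,0],0.12,4],[[0,0,0],0.12,4],[[0,0,0],0.12,4],[[0,0,0],0.12,4],[[0,0,0],0.12,4],[[0,0,0],0.12,4],[[0,0,0],0.12,4]]'
python3 -m handwheel '[[[0,0,0],0.12,4],[[0,0,0],0.12,4],[[0,0,0],0.12,4],[[0,0,0],0.01,4],[[-2.1,2.1,0],0,4],[[-2.1,2.1,0],0,4],[[-2.1,2.1,0],0,4],[[-2.1,2.1,0],0,4],[[0,0,0],0,4],[[0,0,0],0,4]]'
python3 - <<'E'
from boxfit import *
go([*world([-.050,-.145],rk),.012],rk[2]+np.pi/2)
print("tcp rack",rackpts(telemetry.read_state()["tcp_pos"],rk))
im=cv2.imread("pics/side0.png"); print("dye pot rack",rackpts(unproj("side",[(311,310)],.03),rk))
E
```

```text
time: 17.57
tcp_pos: [0.4661, 0.0148, 0.2207]
ee_rot: [-0.001, 0.659, 0.752, -0.001]
force: [-0.3, -0.7, 0.3]
grip_width: 0.0401
grasp_force: 0.0
time: 18.4
tcp_pos: [0.529, -0.0876, 0.2207]
ee_rot: [-0.001, 0.784, 0.62, -0.001]
force: [-0.2, 1.4, -0.6]
grip_width: 0.0402
grasp_force: 0.0
t 18.40 tcp [ 0.529  -0.0876  0.2207] yaw 1.339 j7 -0.23 F [-0.2  1.4 -0.6] w 0.0402 tilt [-0.003  0.002 -1.   ]
shift cm [ 0.1  -0.22 20.87] roll 0.002
tcp rack [-0.04715275 -0.14623711]
dye pot rack [[-0.08129661 -0.37970727]]
```

```bash
python3 -m handwheel '[[[0,-0.2,2.6],0,4],[[0,0,2.6],0,4],[[0,0,2.6],0,4],[[0,0,2.6],0,4],[[0,0,2.6],0,4],[[0,0,2.6],0,4],[[0,0,2.6],0,4],[[0,0,2.6],0,4],[[0,0,0],0,4],[[0.5,0,0],0,4]]'
python3 -m handwheel '[[[0.5,0,0],0,4],[[0.4,0,0],0,4],[[0.15,0,0],0,4],[[0.15,0,0],0,4],[[0.15,0,0],0,4],[[0.15,0,0],0,4],[[0.15,0,0],0,4],[[0.15,0,0],0,4],[[0.15,0,0],0,4],[[0,0,0],0,4]]'
python3 -c "
from boxfit import *
go([*world([-.050,-.120],rk),.012],rk[2]+np.pi/2)
print('tcp rack',rackpts(telemetry.read_state()['tcp_pos'],rk))"
```

```text
time: 19.23
tcp_pos: [0.5269, -0.0806, 0.0135]
ee_rot: [-0.001, 0.784, 0.621, -0.001]
force: [-0.1, -0.1, 0.1]
grip_width: 0.0398
grasp_force: 0.0
time: 20.07
tcp_pos: [0.5332, -0.0618, 0.0143]
ee_rot: [-0.0, 0.784, 0.62, 0.0]
force: [-0.3, -2.2, 1.3]
grip_width: 0.04
grasp_force: 0.0
t 20.07 tcp [ 0.5332 -0.0618  0.0143] yaw 1.338 j7 -0.42 F [-0.3 -2.2  1.3] w 0.0400 tilt [ 0.  0. -1.]
shift cm [ 0.02 -0.09  0.23] roll 0.001
tcp rack [-0.04909603 -0.12016715]
```

```bash
python3 -m handwheel '[[[-0.5,0,0],0,4],[[-1,0,0],0,4],[[-1,0,0],0,4],[[0,0,-3.5],0,4],[[0,0,-3.5],0,4],[[0,0,-3.5],0,4],[[0,0,-3.5],0,4],[[0,0,-3.5],0,4],[[0,0,-3.2],0,4],[[0,0,0],0,4]]'
python3 -m handwheel '[[[2.1,-2.1,0],0,7.6],[[2.1,-2.1,0],0,7.6],[[2.1,-2.1,0],0,7.6],[[2.1,-2.1,0],0,7.6],[[0,0,0],-0.12,7.6],[[0,0,0],-0.12,7.6],[[0,0,0],-0.12,7.6],[[0,0,0],-0.12,7.6],[[0,0,0],-0.12,7.6],[[0,0,0],-0.12,7.6]]'
python3 -m handwheel '[[[0,0,0],-0.12,7.6],[[0,0,0],-0.12,7.6],[[0,0,0],-0.12,7.6],[[0,0,0],-0.12,7.6],[[0,0,0],-0.12,7.6],[[0,0,0],-0.12,7.6],[[0,0,0],-0.12,7.6],[[0,0,0],-0.01,7.6],[[0,0,0],0,7.6],[[0,0,0],0,7.6]]'
cat > look.py <<'E'
from boxfit import *
s=telemetry.read_state(); print("tcp rack",rackpts(s["tcp_pos"],rk))
M=T("wrist",imaging.camera_info("wrist")); im=imaging.read_camera("wrist"); cv2.imwrite("pics/look.png",im)
b,g,r=[im[...,k].astype(int) for k in range(3)]
m=((r>2*g)&(r>2*b)&(r>50)).astype(np.uint8)
k,l,st,_=cv2.connectedComponentsWithStats(m); i=1+st[1:,4].argmax(); mm=(l==i); x,y,w,h,a=st[i]; print(st[i])
u=lambda px,z:rackpts(unproj("wrist",px,z,M),rk)
for row in np.linspace(y+.15*h,y+.85*h,5).astype(int): cc=np.where(mm[row])[0]; e=u([(cc.min()-.5,row),(cc.max()+.5,row)],.062); print(row,e.round(4).tolist(),"mid y",e[:,1].mean().round(4))
for col in np.linspace(x+.15*w,x+.85*w,5).astype(int): cc=np.where(mm[:,col])[0]; print(col,u([(col,cc.min()-.5),(col,cc.max()+.5)],.062).round(4).tolist())
E
python3 look.py; python3 -c "
from boxfit import *
go([*world([-.118,-.061],rk),.012],rk[2]+np.pi)"
```

```text
time: 20.9
tcp_pos: [0.53, -0.0874, 0.2279]
ee_rot: [0.004, 0.785, 0.62, 0.003]
force: [0.7, 0.5, 0.8]
grip_width: 0.0398
grasp_force: 0.0
time: 21.73
tcp_pos: [0.4648, 0.0139, 0.221]
ee_rot: [-0.0, 0.514, 0.858, -0.0]
force: [0.6, -1.1, 0.1]
grip_width: 0.0759
grasp_force: 0.0
time: 22.57
tcp_pos: [0.4649, 0.0143, 0.2212]
ee_rot: [-0.0, 0.119, 0.993, 0.0]
force: [0.4, 0.5, 0.7]
grip_width: 0.076
grasp_force: 0.0
tcp rack [-0.13315822 -0.06196375]
[ 269  259  113  111 9679]
275 [[-0.0811, -0.105], [-0.0806, -0.0105]] mid y -0.0577
295 [[-0.0627, -0.105], [-0.0622, -0.0106]] mid y -0.0578
314 [[-0.0446, -0.1049], [-0.0441, -0.0107]] mid y -0.0578
333 [[-0.026, -0.1049], [-0.0254, -0.0109]] mid y -0.0579
353 [[-0.0057, -0.1048], [-0.0051, -0.0101]] mid y -0.0575
285 [[-0.0922, -0.0908], [0.0117, -0.0942]]
305 [[-0.0948, -0.0742], [0.0118, -0.0761]]
325 [[-0.0947, -0.0577], [0.0119, -0.0579]]
345 [[-0.0946, -0.0412], [0.012, -0.0398]]
365 [[-0.0919, -0.0246], [0.0121, -0.0217]]
t 22.62 tcp [0.4649 0.0144 0.2212] yaw 2.904 j7 1.22 F [-0.  -0.5 -0.1] w 0.0757 tilt [-0.  0. -1.]
shift cm [-1.52  0.09 20.92] roll -0.003
```

```bash
python3 -m handwheel '[[[0,0.2,2.6],-0.003,7.6],[[0,0.2,2.6],0,7.6],[[0,0,2.6],0,7.6],[[0,0,2.6],0,7.6],[[0,0,2.6],0,7.6],[[0,0,2.6],0,7.6],[[0,0,2.6],0,7.6],[[0,0,2.6],0,7.6],[[-0.6,0,0],0,7.6],[[-0.7,0,0],0,7.6]]'
python3 -m handwheel '[[[-0.6,0,0],0,7.6],[[-0.3,0,0],0,7.6],[[-0.2,0,0],0,7.6],[[-0.2,0,0],0,7.6],[[-0.2,0,0],0,7.6],[[-0.25,0,0],0,7.6],[[-0.25,0,0],0,7.6],[[-0.25,0,0],0,7.6],[[-0.25,0,0],0,7.6],[[-0.25,0,0],0,7.6]]'
python3 -c "
from boxfit import *
go([*world([0,-.060],rk),.012],rk[2]+np.pi)
print('tcp rack',rackpts(telemetry.read_state()['tcp_pos'],rk))"
```

```text
time: 23.45
tcp_pos: [0.478, 0.0157, 0.0129]
ee_rot: [-0.001, 0.116, 0.993, 0.0]
force: [0.5, 0.2, 0.1]
grip_width: 0.0755
grasp_force: 0.0
time: 24.28
tcp_pos: [0.5046, 0.0096, 0.0133]
ee_rot: [-0.001, 0.115, 0.993, -0.0]
force: [-6.1, 1.7, 6.1]
grip_width: 0.0758
grasp_force: 2.0
t 24.28 tcp [0.5046 0.0096 0.0133] yaw 2.911 j7 1.01 F [-6.1  1.7  6.1] w 0.0758 tilt [-0.002 -0.    -1.   ]
shift cm [-9.35 -0.29  0.12] roll 0.004
tcp rack [-0.09350356 -0.05741491]
```

Pushing at ±38 mm seems to bind on the latches, which span about 22–38 mm: the pad force rises and there is lift. I'll back off, nearly close the fingers, and push between the latches. That also keeps the hand well clear of the rails.

```bash
python3 -m handwheel '[[[0.5,0,0],0.004,7.6],[[1,0,0],0,7.6],[[1,0,-0.2],0,0.4],[[0,0,0],0,0.4],[[0,0,0],0,0.4],[[0,0,0],0,0.4],[[0,0,0],0,0.4],[[-0.5,0,0],0,0.4],[[-0.5,0,0],0,0.4],[[-0.4,0,0],0,0.4]]'
python3 -m handwheel '[[[-0.3,0,0],0,0.4],[[-0.3,0,0],0,0.4],[[-0.3,0,0],0,0.4],[[-0.3,0,0],0,0.4],[[-0.3,0,0],0,0.4],[[-0.3,0,0],0,0.4],[[-0.3,0,0],0,0.4],[[-0.3,0,0],0,0.4],[[-0.3,0,0],0,0.4],[[-0.3,0,0],0,0.4]]'
python3 -c "
from boxfit import *
go([*world([0.021,-.060],rk),.014],rk[2]+np.pi)
print('tcp rack',rackpts(telemetry.read_state()['tcp_pos'],rk))"
```

```text
time: 25.12
tcp_pos: [0.4956, 0.0116, 0.0154]
ee_rot: [0.0, 0.117, 0.993, 0.0]
force: [0.5, -0.6, 0.7]
grip_width: 0.0043
grasp_force: 0.0
time: 25.95
tcp_pos: [0.5241, 0.0048, 0.0153]
ee_rot: [-0.0, 0.117, 0.993, 0.0]
force: [-2.0, 1.4, -0.7]
grip_width: 0.0044
grasp_force: 0.0
t 25.95 tcp [0.5241 0.0048 0.0153] yaw 2.907 j7 1.01 F [-2.   1.4 -0.7] w 0.0044 tilt [-0.  0. -1.]
shift cm [-9.44 -0.24  0.12] roll -0.001
tcp rack [-0.07342455 -0.05755339]
```

```bash
python3 -m handwheel '[[[0.8,0,0],0,0.4],[[1.2,0,0],0,0.4],[[1.2,0,-1],0,0.4],[[0,0,-3.8],0,0.4],[[0,0,-3.8],0,0.4],[[0,0,-3.8],0,0.4],[[0,0,-3.8],0,0.4],[[0,0,-3.8],0,0.4],[[0,0,0],0,0.4],[[0,0,0],0,0.4]]'
python3 look.py; python3 -c "
from boxfit import *
go([*world([-.10,-.060],rk),.014],rk[2]+np.pi)"
```

```text
time: 26.78
tcp_pos: [0.4941, 0.0125, 0.2179]
ee_rot: [0.003, 0.117, 0.993, -0.0]
force: [0.6, 0.1, -0.5]
grip_width: 0.0041
grasp_force: 0.0
tcp rack [-0.10438564 -0.05700513]
[ 263  260  113   86 5018]
272 [[-0.0552, -0.1043], [-0.055, -0.011]] mid y -0.0576
287 [[-0.0416, -0.105], [-0.0414, -0.0104]] mid y -0.0577
303 [[-0.0268, -0.1048], [-0.0265, -0.0107]] mid y -0.0577
318 [[-0.0125, -0.1046], [-0.0122, -0.0101]] mid y -0.0574
333 [[0.0022, -0.1053], [0.0025, -0.0095]] mid y -0.0574
279 [[-0.0627, -0.0904], [-0.0177, -0.092]]
299 [[-0.0662, -0.074], [-0.0365, -0.0745]]
319 [[-0.0662, -0.0576], [-0.0262, -0.0577]]
339 [[-0.0661, -0.0412], [-0.0392, -0.0409]]
359 [[-0.0626, -0.0248], [-0.0242, -0.0237]]
t 26.83 tcp [0.493  0.0123 0.216 ] yaw 2.907 j7 1.19 F [-0.6  0.1 -0.2] w 0.0038 tilt [ 0.002 -0.001 -1.   ]
shift cm [-0.49 -0.25 20.21] roll -0.001
```

```bash
python3 -m handwheel '[[[0,0,2.88],0,0.4],[[0,0,2.88],0,0.4],[[0,0,2.88],0,0.4],[[0,0,2.88],0,0.4],[[0,0,2.88],0,0.4],[[0,0,2.88],0,0.4],[[0,0,2.88],0,0.4],[[-0.6,-0.05,0],0,0.4],[[-0.6,0,0],0,0.4],[[-0.5,0,0],0,0.4]]'
python3 -m handwheel '[[[-0.3,0,0],0,0.4],[[-0.3,0,0],0,0.4],[[-0.35,0,0],0,0.4],[[-0.35,0,0],0,0.4],[[-0.35,0,0],0,0.4],[[-0.35,0,0],0,0.4],[[-0.35,0,0],0,0.4],[[-0.35,0,0],0,0.4],[[-0.35,0,0],0,0.4],[[-0.35,0,0],0,0.4]]'
python3 -c "
from boxfit import *
go([*world([0.0185,-.0577],rk),.014],rk[2]+np.pi)
print('tcp rack',rackpts(telemetry.read_state()['tcp_pos'],rk))"
```

```text
time: 27.67
tcp_pos: [0.5099, 0.0079, 0.0142]
ee_rot: [0.0, 0.117, 0.993, 0.0]
force: [-0.2, 0.4, -0.6]
grip_width: 0.0039
grasp_force: 0.0
time: 28.5
tcp_pos: [0.5423, -0.0, 0.0136]
ee_rot: [-0.0, 0.117, 0.993, 0.0]
force: [-3.3, -0.1, 0.3]
grip_width: 0.0038
grasp_force: 0.0
t 28.50 tcp [ 0.5423 -0.      0.0136] yaw 2.907 j7 1.00 F [-3.3 -0.1  0.3] w 0.0038 tilt [-0.  0. -1.]
shift cm [-7.3   0.04 -0.04] roll -0.001
tcp rack [-0.05451687 -0.05800274]
```

```bash
python3 -m handwheel '[[[-0.35,0,0],0,0.4],[[-0.35,0,0],0,0.4],[[-0.35,0,0],0,0.4],[[-0.35,0,0],0,0.4],[[-0.35,0,0],0,0.4],[[-0.35,0,0],0,0.4],[[-0.35,0,0],0,0.4],[[-0.35,0,0],0,0.4],[[-0.3,0,0],0,0.4],[[-0.3,0,0],0,0.4]]'
python3 -m handwheel '[[[-0.3,0,0],0,0.4],[[-0.3,0,0],0,0.4],[[-0.3,0,0],0,0.4],[[-0.3,0,0],0,0.4],[[-0.3,0,0],0,0.4],[[-0.25,0,0],0,0.4],[[-0.25,0,0],0,0.4],[[-0.25,0,0],0,0.4],[[-0.25,0,0],0,0.4],[[-0.25,0,0],0,0.4]]'
python3 -c "
from boxfit import *
go([*world([0.0185,-.0577],rk),.014],rk[2]+np.pi)
print('tcp rack',rackpts(telemetry.read_state()['tcp_pos'],rk))"
```

```text
time: 29.33
tcp_pos: [0.5755, -0.008, 0.0137]
ee_rot: [-0.0, 0.117, 0.993, 0.0]
force: [-2.9, 1.9, 0.3]
grip_width: 0.004
grasp_force: 0.0
time: 30.17
tcp_pos: [0.6022, -0.0143, 0.0137]
ee_rot: [-0.0, 0.117, 0.993, 0.0]
force: [-2.7, 0.7, -0.2]
grip_width: 0.0041
grasp_force: 0.0
t 30.17 tcp [ 0.6022 -0.0143  0.0137] yaw 2.907 j7 1.02 F [-2.7  0.7 -0.2] w 0.0041 tilt [-0.  0. -1.]
shift cm [-1.15  0.03 -0.03] roll -0.001
tcp rack [ 0.00704677 -0.05801152]
```

```bash
python3 -m handwheel '[[[-0.15,0,0],0,0.4],[[-0.15,0,0],0,0.4],[[-0.1,0,0],0,0.4],[[-0.1,0,0],0,0.4],[[-0.1,0,0],0,0.4],[[-0.1,0,0],0,0.4],[[-0.1,0,0],0,0.4],[[-0.05,0,0],0,0.4],[[-0.05,0,0],0,0.4],[[-0.05,0,0],0,0.4]]'
python3 -m handwheel '[[[-0.05,0,0],0,0.4],[[-0.05,0,0],0,0.4],[[-0.05,0,0],0,0.4],[[-0.05,0,0],0,0.4],[[-0.02,0,0],0,0.4],[[0,0,0],0,0.4],[[0,0,0],0,0.4],[[0,0,0],0,0.4],[[0,0,0],0,0.4],[[0,0,0],0,0.4]]'
python3 -c "
from boxfit import *
go([*world([0.0185,-.0577],rk),.014],rk[2]+np.pi)
print('tcp rack',rackpts(telemetry.read_state()['tcp_pos'],rk))"
```

```text
time: 31.0
tcp_pos: [0.6104, -0.0163, 0.0136]
ee_rot: [-0.001, 0.117, 0.993, -0.0]
force: [-9.1, 1.8, 3.0]
grip_width: 0.004
grasp_force: 0.0
time: 31.83
tcp_pos: [0.6104, -0.0162, 0.0129]
ee_rot: [-0.003, 0.117, 0.993, -0.0]
force: [-14.8, 2.9, 5.7]
grip_width: 0.0039
grasp_force: 0.0
t 31.83 tcp [ 0.6104 -0.0162  0.0129] yaw 2.908 j7 1.02 F [-14.8   2.9   5.7] w 0.0039 tilt [-0.006  0.    -1.   ]
shift cm [-0.3   0.02 -0.11] roll 0.0
tcp rack [ 0.01545097 -0.05794897]
```

Force climbed to 15 N with no advance, so the case is against the stop. I'll take the hand away and check.

```bash
python3 -m handwheel '[[[0.3,0,0],0,0.4],[[0.5,0,0],0,0.4],[[1.2,0,0],0,0.4],[[1.2,0,-1],0,0.4],[[0,0,-3.8],0,0.4],[[0,0,-3.8],0,0.4],[[0,0,-3.8],0,0.4],[[0,0,-3.8],0,0.4],[[0,0,-3.8],0,0.4],[[0,0,0],0,0.4]]'
python3 -m handwheel '[[[2,0,-2],0,0.4],[[2,0,-2],0,0.4],[[0,0,0],0,0.4],[[0,0,0],0,0.4],[[0,0,0],0,0.4],[[0,0,0],0,0.4],[[0,0,0],0,0.4],[[0,0,0],0,0.4],[[0,0,0],0,0.4],[[0,0,0],0,0.4]]'
python3 look.py
python3 - <<'E'
import boxfit as B; B.ORG={"side":B.ORG["side"]}; B.run([.081,-.058,0])
# rail/blue check: pixel change in side image vs start
import cv2,numpy as np
a=cv2.imread("pics/side0.png").astype(int); b=B.imaging.read_camera("side").astype(int)
c=B.proj("side",[[*B.world([.081,.061],B.rk),.062]])[0]; print("blue at",c)
for im in (a,b):
    m=((im[...,0]>110)&(im[...,0]>1.8*im[...,2])).astype(np.uint8); m[:,:320]=0;m[:,390:]=0;m[:200]=0;m[260:]=0
    ys,xs=np.where(m); print("blue centroid",xs.mean(),ys.mean(),len(xs))
E
```

```text
time: 32.67
tcp_pos: [0.5862, -0.0091, 0.2224]
ee_rot: [0.006, 0.117, 0.993, 0.0]
force: [0.7, 0.6, -0.7]
grip_width: 0.0039
grasp_force: 0.0
time: 33.5
tcp_pos: [0.5434, -0.0003, 0.2534]
ee_rot: [-0.0, 0.117, 0.993, 0.0]
force: [0.7, -0.2, 1.0]
grip_width: 0.0041
grasp_force: 0.0
tcp rack [-0.05342315 -0.05795499]
[ 270  285  101   55 1866]
293 [[0.0308, -0.1053], [0.031, -0.0104]] mid y -0.0578
302 [[0.0401, -0.1057], [0.0403, -0.01]] mid y -0.0578
312 [[0.0507, -0.1051], [0.0509, -0.0096]] mid y -0.0574
322 [[0.0614, -0.1056], [0.0617, -0.0102]] mid y -0.0579
331 [[0.0712, -0.105], [0.0715, -0.0099]] mid y -0.0574
285 [[0.0262, -0.0906], [0.0417, -0.091]]
302 [[0.0221, -0.0746], [0.0272, -0.0747]]
320 [[0.0222, -0.0578], [0.0621, -0.0579]]
338 [[0.0222, -0.041], [0.0273, -0.0409]]
355 [[0.0263, -0.025], [0.0398, -0.0247]]
side case rack [ 0.0821 -0.0563  0.0391] 1-IoU 0.041
blue at [355.50261144 216.14409476]
blue centroid 353.07225433526014 218.09537572254337 346
blue centroid 352.96802325581393 218.00581395348837 344
```

The near face reads about 2.8 mm short of nominal. The blue case is known to be home and has the same shape, so I'll compare against it in the same image.

Run:
```python
from boxfit import *
M=T("wrist",imaging.camera_info("wrist")); im=cv2.imread("pics/look.png")
u=lambda px,z:rackpts(unproj("wrist",px,z,M),rk)
b,g,r=[im[...,k].astype(int) for k in range(3)]
for n,m,X0 in (("red",(r>2*g)&(r>2*b)&(r>50),0),("blue",(b>1.7*r)&(b>40)&(b>g*1.15),0)):
    k,l,st,_=cv2.connectedComponentsWithStats(m.astype(np.uint8)); print(n,st[1:][st[1:,4]>150].tolist())
    yc=-.0577 if n=="red" else .061
    for dy in (-.04,-.01,0,.01,.04):
        P=np.array([[x,yc+dy] for x in np.arange(-.02,.07,.0005)]); p=proj("wrist",np.c_[world(P,rk),np.full(len(P),.062)],M).round().astype(int)
        ok=(p[:,0]>=0)&(p[:,0]<640)&(p[:,1]>=0)&(p[:,1]<480); v=np.zeros(len(P),bool); v[ok]=m[p[ok,1],p[ok,0]]
        ch=np.where(np.diff(v.astype(int)))[0]; print(n,dy,[(round(P[c,0],4),'+' if v[c+1] else '-') for c in ch][:6])
        br=np.zeros(len(P),int); br[ok]=im[p[ok,1],p[ok,0]].max(1); e=np.where(np.diff(br)>12)[0]; print("   bright steps",[(round(P[c,0],4),int(br[c]),int(br[c+1])) for c in e][:8])
# deck near edge profile
for Y in (.05,.09,.11):
    P=np.array([[x,Y] for x in np.arange(-.155,-.135,.001)]); p=proj("wrist",np.c_[world(P,rk),np.full(len(P),.006)],np.load("Mw7.npy")).round().astype(int); w=cv2.imread("pics/w7.png")
    print(Y,[int(w[v,c,0]) for c,v in p if 0<=c<640 and 0<=v<480])
```

```text
red [[273, 270, 95, 14, 1124], [270, 285, 101, 55, 1866], [315, 370, 13, 12, 155]]
red -0.04 [(np.float64(0.008), '+'), (np.float64(0.021), '-'), (np.float64(0.022), '+'), (np.float64(0.0525), '-')]
   bright steps [(np.float64(0.022), 13, 86), (np.float64(0.027), 80, 105), (np.float64(0.028), 105, 153), (np.float64(0.029), 153, 166)]
red -0.01 [(np.float64(0.007), '+'), (np.float64(0.021), '-'), (np.float64(0.022), '+'), (np.float64(0.027), '-')]
   bright steps [(np.float64(0.022), 23, 84)]
red 0 [(np.float64(0.007), '+'), (np.float64(0.021), '-'), (np.float64(0.022), '+'), (np.float64(0.062), '-')]
   bright steps [(np.float64(0.022), 33, 85), (np.float64(0.0275), 87, 124), (np.float64(0.0285), 124, 155), (np.float64(0.042), 134, 197), (np.float64(0.063), 114, 215)]
red 0.01 [(np.float64(0.007), '+'), (np.float64(0.021), '-'), (np.float64(0.022), '+'), (np.float64(0.0275), '-')]
   bright steps [(np.float64(0.022), 26, 86)]
red 0.04 [(np.float64(0.008), '+'), (np.float64(0.021), '-'), (np.float64(0.022), '+'), (np.float64(0.047), '-')]
   bright steps [(np.float64(0.022), 44, 82),
[... 1029 characters left out ...]
61), '-')]
   bright steps [(np.float64(0.0205), 22, 69), (np.float64(0.0265), 81, 130), (np.float64(0.04), 104, 168), (np.float64(0.061), 99, 215)]
blue 0.04 [(np.float64(0.0215), '+')]
   bright steps [(np.float64(0.0065), 38, 53), (np.float64(0.0075), 34, 47), (np.float64(0.0205), 23, 36), (np.float64(0.0215), 36, 68), (np.float64(0.0255), 73, 106), (np.float64(0.0265), 106, 132)]
0.05 [165, 165, 165, 165, 164, 165, 166, 168, 125, 59, 98, 112, 116, 114, 113, 114, 115, 113, 112, 114]
0.09 [162, 161, 159, 160, 160, 161, 162, 164, 160, 44, 100, 115, 113, 112, 113, 114, 114, 113, 114, 114]
0.11 [164, 164, 164, 164, 163, 163, 163, 167, 158, 56, 113, 122, 121, 122, 120, 119, 120, 122, 117, 120]
```

The red lid's true near edge is at x = 28.5 mm (nominal 29), even across its width and slightly deeper than the blue case's. It is home and square, with the hand clear.

```bash
python3 -c "
from plant import ticket
print(ticket.close_job())"
```

```text
the job is handed in; nothing more can be done
None
```

The red case is home and square against the stop in the right lane, about 4.5 mm clear of the nearest rail at the last check. The blue case measured unmoved, the hand is clear, and the job was handed in at about 33.7 s.

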